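Lock a reagent bottle into the V-nest

ROBOT

A 6-joint arm with a two-finger parallel gripper is mounted at the origin on a cart in front of the work surface, level with it; the furniture and walls round the work are solid. World frame = base frame: x ahead of the robot, y to its left, z up, the work surface at z = 0. Lengths are in mm, angles in rad, forces in N, time in s.
With the tool pointing down it reaches from about 400 to 925 mm from the base axis. Payload 12.5 kg.
Tool frame: the origin (TCP) lies between the finger pads; the fingertips stand 11 mm ahead of it and the grasp point (between the pads) lies 8 mm behind it (env.tip_extent is the distance from the TCP to the fingertips, in mm); x points along the fingers, z is the direction in which the jaws open and shut, and the axes are right-handed (so a half turn about x gives the same grasp; the last joint's range is limited). The gripper opens to 95 mm and grips with 3 to 60 N. Pads are 20 mm wide; open, the fingers measure 119 mm over their backs; the gripper's body (75 mm by 180 mm) begins 59 mm behind the grasp point.
Start: joints at [1.024, 0.491, 1.559, -0, 1.092, -0.106], TCP at [266.65, 565.281, 225.661] pointing down, gripper open.
Joint ranges: [-3.1, 3.1], [-0.84, 2.19], [0.05, 2.79], [-1.13, 4.28], [0.06, 2.93], [-2.69, 2.69]. Speed limits (rad/s): [2.22, 2.22, 2.79, 3.14, 3.14, 3.14].

INTERFACE

Orientations are given as [roll, pitch, yaw] about the fixed x, y, z axes, in that order (R = Rz(yaw) Ry(pitch) Rx(roll)).
In Python, from cell import status, imaging, env gives the robot as it stands. The module is installed in compiled form; this text tells all that it offers.
- The arm moves only by the tool apply_moves, never from a script. Its argument "increments" is a list of rows, each a list of 5 numbers: the closure, from 0 (fully open) to 1 (shut), then the shift along the tool's x, y, z in mm, then the turn about the tool's x in degrees. A call has 1 to 10 rows; each row shifts and turns the commanded pose from where the row before left it, along the tool's axes as they then stand; what a row does not reach is not made up. A row lasts 1/10 s, in which the tool goes at most 50 mm and 8.59 degrees, less where a joint would pass 70% of its speed; a pose out of reach is approached as far as the arm can. A call with a gripper value outside its range is refused whole. The fingers move at their own pace and stop on an object; the grip force is fixed at half the most. Time passes only in rows, so rows that do not move let the fingers close. It gives the time, the measured TCP pose, the force and the opening at its end, in the units of the state.
- status.state(): the state, without advancing time (a new reading comes with each control period).
- imaging.read_camera(name): name is "scene" or "top" or "wrist"; returns a dict with "pixels" (400x640x3 uint8, red, green, blue), "fovy" (degrees; the focal length in pixels is half the picture's height over the tangent of half this angle, whatever the lens; pixels are square), "cx", "cy" (the principal point, pixels), "R" (3x3) and "t" (3): a world point X has camera coordinates R X + t. Camera axes: x right, y down, z forward; pixel columns grow to the right and rows downward; lengths in mm; the calibration is good to about 2 mm. A picture is of the moment at which its call begins. There is no depth.
- env.job_done(): hands the job in, once; it reports no verdict.
The state is a dict: "t": time; "joints": joint angles; "qvel": joint speeds; "tau": joint torques, N m; "eef_pos": TCP position; "tcp_rot": TCP orientation; "ft_force": force on the tool from outside, world axes, zero at the start; "moment": the same for the moment, N m; "opening": opening from 0.0 (shut) to 1.0 (fully open).
Only numpy, scipy, OpenCV 4.12 (cv2) and the standard library are available. Lean on these libraries where they do the work, as an engineer would, in place of code of your own. Each camera call takes 0.05 s, during which the arm holds its last target. There are 200 camera calls.

TASK

Lock the blue-capped reagent bottle that stands near the front of the worktop (not those by the wall) into the V-nest for cap tightening: set it on the blue slide plate in front of the V, press it gently but firmly into the V, with a push of about 10 N, until it bears on both white faces, and then slide the red-knobbed bolt fully across behind it. Keep the bottle upright, never force it (more than 15 N on either face is too much), and leave the bottle seated against both faces; do not disturb the orange-capped bottle or the other loose things.

Things in the scene. Friction and masses are not known exactly. Their poses are not given: they have to be found in the camera images.
- blue_bottle: round glass reagent bottle with a blue screw cap, the one to be seated (others by the back wall stay); 0.15 to 0.3 kg. Origin: centre of its underside; z up its axis. Body 58 mm in diameter (radius 29) from the bottom to about 86 mm, cap about 44 mm in diameter, total height 109 mm. It starts standing on the worktop. It may change places with the orange-capped bottle.
- orange_bottle: reagent bottle of the same size with an orange cap; a bystander that must stay where it stands.
- nest: base of the V-nest, fixed to the worktop. Its x axis points from the mouth into the V (the pushing direction), y to the left wing, z up. Origin: on the worktop, on the V's centre line, where a 58 mm bottle bearing on both faces would stand if the V head were set fully forward. The head is clamped 0 to 12 mm deeper (to +x), at a setting that no reading gives: find it by feel.
- slide_plate: slippery blue plastic plate, 3 mm thick, fixed to the worktop, on which the bottle slides into the V; it reaches from -95 to +37 mm along nest x and is 84 mm wide (y -42 to +42 mm); origin and axes are those of the nest. Set the bottle down on it in front of the V and push it in low down, well below its shoulder: a high push tips it.
- v_mouth (a point): middle of the V's mouth if the head were set fully forward (it is 0 to 12 mm deeper), on the worktop at nest x = +2 mm. The aluminium V has a 90-degree opening (each face at 45 degrees to nest x), two slippery white plastic faces (left at +y, right at -y), rigid walls 60 mm high and 77 mm between the wing tips; its apex lies 39 mm beyond the mouth. Nothing else stands in front of it but the bolt.
- bolt (a joint): travel of the steel bolt, 0 = drawn back, 0.062 m = fully across. It slides in the nest's -y direction with about 2 N of friction and stays where it is left. It is a bar 14 mm thick (nest x -47 to -33 mm) and 80 mm long, z 20 to 40 mm; its tip is at nest y = +50 mm minus the travel, so it passes behind a seated bottle with 4 to 16 mm to spare.
- bolt_knob (a point): middle of the bolt's upright red knob, 16 mm in diameter, 40 mm tall (z 56 to 96 mm, this point 76 mm above the worktop), on a 10 mm stem; at nest x = -40 mm, y = +118 mm minus the travel. Pinch it from above or push it. The bolt guide under it: nest x -60 to -20, y +51 to +137 mm, 36 mm high.
- cover: round steel funnel cover with a small blue knob, 147 mm in diameter, 35 mm high, lying on the right; a bystander. Origin: centre of its underside.
- petri: white petri dish, 91 mm in diameter, 15 mm high, lying on the left; a bystander. Origin: centre of its underside.
- wrench: small steel spanner, 158 x 31 x 6 mm, near the front edge of the worktop; a bystander.
- black_stopper: black rubber stopper, 26 mm wide, 22 mm high, standing beyond the nest; a bystander.
Things that resemble listed ones, but are neither listed nor needed, are in the scene too. What is shaped like the blue_bottle but yellow is not meant.

How it is judged (in metres and radians):
On the way, in this order (a step that is already met when the one before it is completed fails the run):
1. the blue-capped bottle is upright and pressed against both white faces at once, each with more than 3 N, for 0.3 s (contact force between blue_bottle and left_face_c0 above 3 N and contact force between blue_bottle and right_face_c0 above 3 N and angle between blue_bottle's own z axis and vertical below 0.05 rad), for 0.3 s.
2. then the bolt is slid across, 56 mm or more (value of joint bolt above 0.056 m), for 0.2 s.
At the end, for the whole second after the job is handed in: The blue-capped bottle stands upright (within 0.04 rad) on the slide plate against both white faces (gap under about 1.5 mm: its axis within 33.6 mm of the middle of each face plate, 32.0 mm with no gap), at rest, and the bolt is at least 56 mm across (horizontal distance between blue_bottle and left_face_c0 below 0.0336 m and horizontal distance between blue_bottle and right_face_c0 below 0.0336 m and angle between blue_bottle's own z axis and vertical below 0.04 rad and height (world z) of blue_bottle below 0.007 m and value of joint bolt above 0.056 m and linear speed of blue_bottle below 0.01 m/s); the robot touches nothing.
It fails at once if the bottle is forced against a white face with more than 16 N (contact force between blue_bottle and left_face_c0 above 16 N or contact force between blue_bottle and right_face_c0 above 16 N).
It fails at once if the blue-capped bottle is tipped by more than 0.35 rad (angle between blue_bottle's own z axis and vertical above 0.35 rad).
It fails at once if the orange-capped bottle is moved by more than 20 mm or tipped (distance of orange_bottle from where it was at the start of the episode above 0.02 m or angle between orange_bottle's own z axis and vertical above 0.35 rad).
It fails at once if the funnel cover, the petri dish, the spanner or the black stopper is moved by more than 20 mm (distance of any of cover, petri, wrench, black_stopper from where it was at the start of the episode above 0.02 m).
It also fails if it takes over 72 s, if anything falls off the work surface, if the arm or the gripper's body presses on something with over 40 N, if the wrist force passes 120 N, or if a joint passes its speed limit or range.

## Working session

There is one attempt and no reset: what is moved stays moved. The work goes in short steps, Python scripts to look and compute and a tool call to move; the robot and the scene stay as the last step left them, time stands still between calls to the robot, and variables do not carry over. Pictures are saved under pics/ and viewed, about 8 in all and at most 12, crops included, and the job is handed in when it is done.

Besides the shell and the picture viewer there is one more tool, called after "Request:" as name(argument=value, ...) on one line, values as JSON. apply_moves: Moves the arm, as the interface text tells. Its arguments: {"type":"object","properties":{"increments":{"type":"array"}},"required":["increments"]}

```bash
mkdir -p pics; python3 - <<'E'
from cell import status, imaging, env
import cv2,numpy as np,pickle
print(status.state(), env.tip_extent)
for n in("scene","top"):
    d=imaging.read_camera(n); pickle.dump(d,open(n+".pkl","wb"))
    cv2.imwrite(f"pics/{n}0.png",d["pixels"][:,:,::-1]); print(n,d["fovy"],d["cx"],d["cy"],np.round(d["R"],3).tolist(),d["t"])
E
```

```text
{'t': 0.0, 'joints': array([ 1.02434630e+00,  4.91532685e-01,  1.55948786e+00, -2.64688302e-05,
        1.09167260e+00, -1.05615094e-01]), 'qvel': array([ 9.94425892e-04,  5.74295585e-04,  1.07172179e-03,  7.24352237e-04,
       -2.33437768e-04,  4.37087084e-05]), 'tau': array([ 5.69244839e-04, -6.12635565e+01, -2.58194089e+01,  6.92756195e-02,
        4.81048494e-02, -7.45157809e-05]), 'eef_pos': array([266.54982818, 565.04003781, 225.065208  ]), 'tcp_rot': array([ 3.0573057 ,  1.56969559, -2.09590599]), 'ft_force': array([-0.36339824, -0.29679012,  0.18673902]), 'moment': array([0.01630359, 0.00090202, 0.04669116]), 'opening': 0.9975556710002276} 11.0
scene 47.70631730877117 324.5700737721568 194.40754862272357 [[0.442, -0.897, -0.006], [-0.38, -0.182, -0.907], [0.812, 0.403, -0.421]] [-253.77499118  261.58642644  884.6223002 ]
top 45.69494679029883 313.4089909306733 202.84596933486873 [[0.005, -1.0, 0.003], [-0.989, -0.005, -0.146], [0.146, -0.003, -0.989]] [ -19.88565126  580.11218935 1565.23102648]
```

View pics/top0.png

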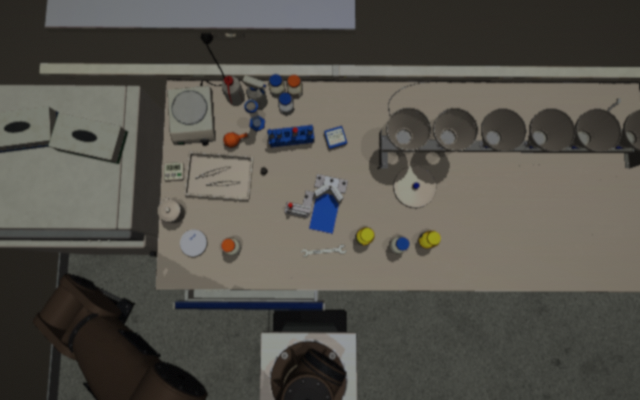

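View pics/scene0.png

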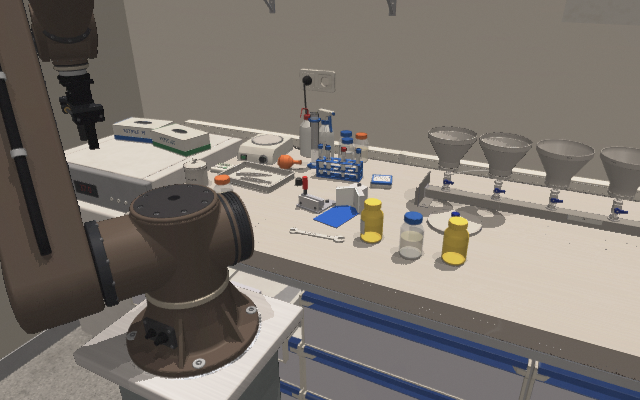

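The top view shows the blue-capped bottle at about (402,244), with yellow ones at (366,236) and (430,239). The slide plate is at about (325,212), the V at (330,187), the red knob at (291,206) and the orange cap at (229,245). Next I'll measure these.

```bash
cat > h.py <<'E'
import numpy as np,cv2,pickle
def K(d):
    f=d["pixels"].shape[0]/2/np.tan(np.radians(d["fovy"]/2)); return f
def ray(d,u,v,z):
    f=K(d); R=np.array(d["R"]);t=np.array(d["t"]); c=-R.T@t
    r=R.T@np.array([(u-d["cx"])/f,(v-d["cy"])/f,1]); return c+r*(z-c[2])/r[2]
def proj(d,X):
    p=np.array(d["R"])@np.array(X,float)+d["t"]; f=K(d); return d["cx"]+f*p[0]/p[2],d["cy"]+f*p[1]/p[2]
E
python3 - <<'E'
from h import *
d=pickle.load(open("top.pkl","rb"));im=d["pixels"]
hsv=cv2.cvtColor(im,cv2.COLOR_RGB2HSV)
def blob(name,lo,hi,box,z):
    x0,y0,x1,y1=box; m=cv2.inRange(hsv,lo,hi); k=np.zeros_like(m);k[y0:y1,x0:x1]=m[y0:y1,x0:x1]
    v,u=np.nonzero(k); print(name,len(u),u.mean(),v.mean(),ray(d,u.mean(),v.mean(),z).round(1)); return k
blob("bluecap",(100,120,40),(125,255,255),(385,230,418,260),109)
blob("y1",(20,120,40),(35,255,255),(350,222,380,250),95)
blob("y2",(20,120,40),(35,255,255),(415,225,445,252),95)
blob("orange",(3,120,60),(15,255,255),(215,232,245,260),109)
blob("knob",(0,120,60),(8,255,255),(280,195,300,215),96)
blob("knob2",(172,120,60),(180,255,255),(280,195,300,215),96)
k=blob("plate",(100,120,40),(125,255,255),(300,180,350,240),3)
c=max(cv2.findContours(k,0,2)[0],key=cv2.contourArea)
b=cv2.boxPoints(cv2.minAreaRect(c)); print([ray(d,*p,3).round(1)[:2].tolist() for p in b])
a=cv2.approxPolyDP(c,2,True)[:,0]; print([(p.tolist(),ray(d,*p,3).round(1)[:2].tolist()) for p in a])
cv2.imwrite("pics/crop.png",cv2.resize(im[165:265,270:450,::-1],None,fx=4.4,fy=4.4,interpolation=cv2.INTER_CUBIC))
s=pickle.load(open("scene.pkl","rb"))["pixels"]
cv2.imwrite("pics/crops.png",cv2.resize(s[160:270,270:480,::-1],None,fx=3.8,fy=3.8,interpolation=cv2.INTER_CUBIC))
E
```

```text
bluecap 119 402.3193277310924 243.46218487394958 [ 440.3 -302.5  109. ]
y1 260 364.82307692307694 235.7576923076923 [ 465.5 -184.1   95. ]
y2 311 429.2282958199357 239.2733118971061 [ 455.1 -392.8   95. ]
orange 145 227.7103448275862 245.00689655172414 [432.5 257.  109. ]
knob 16 289.8125 204.8125 [565.4  60.4  96. ]
knob2 0 nan nan [nan nan nan]
plate 809 324.05067985166875 213.36464771322622 [549.4 -54.    3. ]
[[498.8, -2.0], [625.9, -29.3], [608.5, -108.6], [481.8, -80.4]]
[([324, 194], [617.4, -53.8]), ([315, 201], [592.6, -22.5]), ([310, 227], [501.9, -5.7]), ([331, 232], [485.0, -78.1]), ([337, 203], [585.9, -98.9]), ([331, 195], [614.0, -78.1])]<stdin>:6: RuntimeWarning: Mean of empty slice.
  ret = ret.dtype.type(ret / rcount)
```

View pics/crop.png

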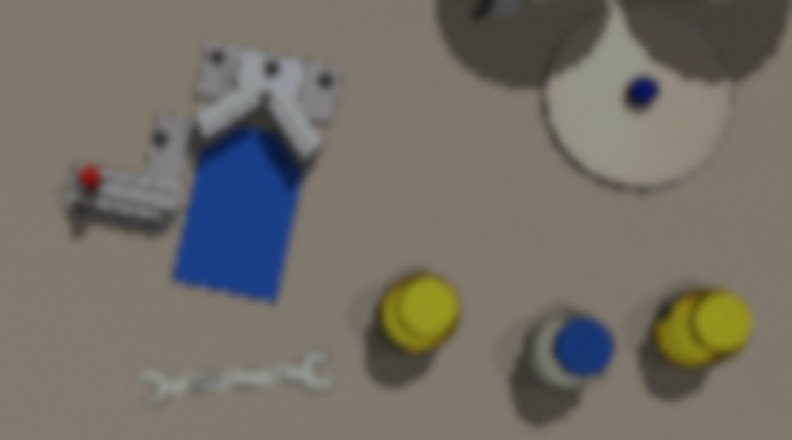

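View pics/crops.png

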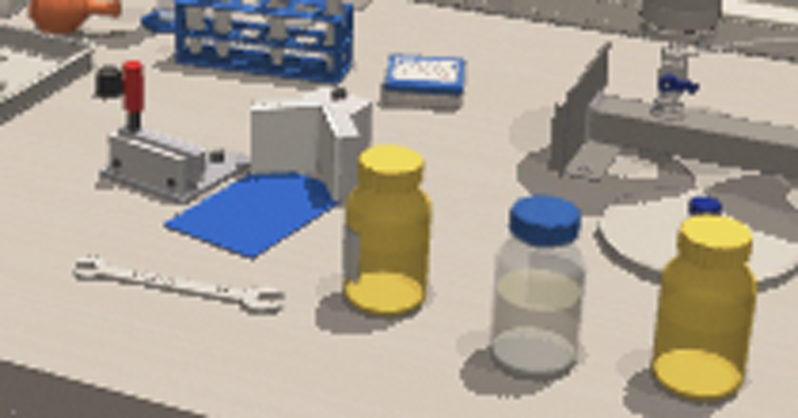

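The crops confirm the layout: the blue bottle stands between two yellow ones, and the V-nest is yawed about -12°. I'll work out the tool axes and a first move to above the nest for a wrist view.

```bash
cat >> h.py <<'E'
from scipy.spatial.transform import Rotation as Ro
def tool(s): return Ro.from_euler("xyz",s["tcp_rot"]).as_matrix()
def to(s,target):  # tool-frame shift in mm
    return (tool(s).T@(np.array(target,float)-s["eef_pos"])).round(1)
E
python3 - <<'E'
from h import *
from cell import status
s=status.state(); print(tool(s).round(3)); print(to(s,[540,0,300]), to(s,[540,-40,300]))
from math import *
zd=tool(s)[:,2]; print("jaw dir deg",degrees(atan2(zd[1],zd[0])))
E
```

```text
[[-0.    -0.904  0.427]
 [-0.001  0.427  0.904]
 [-1.     0.    -0.001]]
[ -74.5 -488.4 -394.5] [ -74.5 -505.5 -430.7]
jaw dir deg 64.74656400073022
```

Request:
apply_moves(increments=[[0, -8, 0, 0, 8.5], [0, -8, 0, 0, 8.5], [0, -8, 0, 0, 8.5], [0, -8, 0, 0, 8.5], [0, -8, 0, 0, 8.5], [0, -8, 0, 0, 8.5], [0, -8, 0, 0, 8.5], [0, -8, 0, 0, 8.5], [0, -8, 0, 0, 8.5]])

```text
t: 1.0
eef_pos: [266.5, 565.2, 297.6]
tcp_rot: [-1.941, 1.57, -2.152]
ft_force: [0.8, -0.3, -0.0]
opening: 1.001
```

```bash
python3 - <<'E'
from h import *
from cell import status
from math import *
s=status.state(); zd=tool(s)[:,2]; print("jaw dir deg",degrees(atan2(zd[1],zd[0])),s["eef_pos"],s["joints"])
print(tool(s).round(3)); print(to(s,[540,0,300]), to(s,[500,-60,300]))
E
```

```text
jaw dir deg -12.104274605140478 [266.53998442 565.15669274 297.61126922] [1.02443719e+00 4.31544465e-01 1.46197955e+00 2.59800214e-05
 1.24877595e+00 1.23568832e+00]
[[-0.     0.21   0.978]
 [-0.001  0.978 -0.21 ]
 [-1.    -0.001 -0.   ]]
[  -2.2 -495.3  385.9] [  -2.1 -562.3  359.4]
```

Request:
apply_moves(increments=[[0, 0, -20, 13, 0], [0, 0, -40, 25.5, 0], [0, 0, -40, 25.5, 0], [0, 0, -40, 25.5, 0], [0, 0, -40, 25.5, 0], [0, 0, -40, 25.5, 0], [0, 0, -40, 25.5, 0], [0, 0, -40, 25.5, 0], [0, 0, -40, 25.5, 0], [0, 0, -40, 25.5, 0]])

```text
t: 2.0
eef_pos: [426.8, 142.0, 297.6]
tcp_rot: [1.285, 1.571, 1.08]
ft_force: [-0.4, -0.0, -0.9]
opening: 1.0
```

Request:
apply_moves(increments=[[0, 0, -40, 25.5, 0], [0, 0, -40, 25.5, 0], [0, 0, -40, 25.5, 0], [0, 0, -40, 25.5, 0], [0, 0, -22, 15, 0], [0, 0, 0, 0, 0], [0, 0, 0, 0, 0]])

```text
t: 2.7
eef_pos: [503.8, -58.3, 297.2]
tcp_rot: [2.892, 1.57, 2.685]
ft_force: [-0.1, -0.2, 0.1]
opening: 0.999
```

```bash
python3 - <<'E'
from h import *
from cell import status,imaging
s=status.state(); print(s["eef_pos"],s["joints"].round(2),s["ft_force"])
d=imaging.read_camera("wrist"); pickle.dump(d,open("w1.pkl","wb"))
cv2.imwrite("pics/w1.png",d["pixels"][:,:,::-1]); print(d["fovy"],np.round(d["R"],3).tolist(),-np.array(d["R"]).T@d["t"])
for n in [(-95,42),(-95,-42),(37,0)]:
    c,q=np.cos(np.radians(-12.1)),np.sin(np.radians(-12.1)); print(n,proj(d,[581.2+c*n[0]-q*n[1],-60.9+q*n[0]+c*n[1],3]))
E
```

```text
[503.80753562 -58.32822143 297.16388638] [-0.25  0.25  1.74  0.    1.15 -0.04] [-0.07590863 -0.1660189   0.13121442]
71.57380425826567 [[0.979, -0.204, -0.0], [-0.197, -0.947, 0.253], [-0.052, -0.247, -0.968]] [518.98862307  11.03648718 458.21961372]
(-95, 42) (np.float64(310.52991536365954), np.float64(136.719865545672))
(-95, -42) (np.float64(310.78732348392975), np.float64(188.01512064331726))
(37, 0) (np.float64(391.147040726712), np.float64(163.4257489349592))
```

View pics/w1.png

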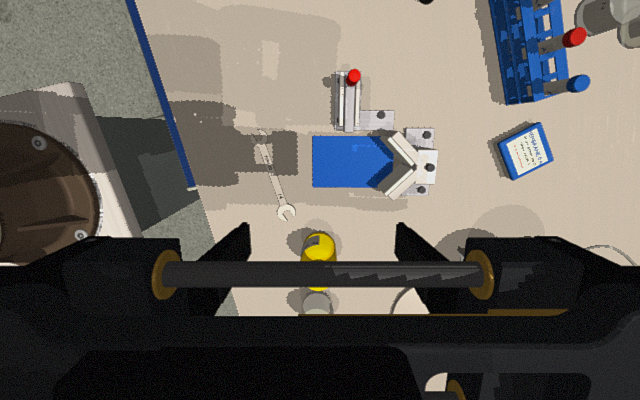

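The wrist view shows the plate square to the image, with its front edge at u≈313, left edge at v≈136 and right edge at v≈188. The knob is at (354,76). I'll refine the nest pose from these.

```bash
python3 - <<'E'
from h import *
from scipy.optimize import least_squares
d=pickle.load(open("w1.pkl","rb"));hsv=cv2.cvtColor(d["pixels"],cv2.COLOR_RGB2HSV)
m=cv2.inRange(hsv,(100,120,40),(125,255,255)); k=np.zeros_like(m);k[120:200,300:425]=m[120:200,300:425]
P=[]
for v in range(142,184,3): P.append((np.nonzero(k[v])[0].min()-.5,v,'f'))
for u in range(318,365,4):
    c=np.nonzero(k[:,u])[0]; P+=[(u,c.min()-.5,'l'),(u,c.max()+.5,'r')]
W=[(ray(d,u,v,3),e) for u,v,e in P]
def nest(p,X):
    c,s=np.cos(p[2]),np.sin(p[2]); a,b=X[0]-p[0],X[1]-p[1]; return c*a+s*b,-s*a+c*b
def res(p,W=W): return [{'f':nest(p,X)[0]+95,'l':nest(p,X)[1]-42,'r':nest(p,X)[1]+42}[e] for X,e in W]
r=least_squares(res,[581,-61,-.21]); print(r.x[:2],np.degrees(r.x[2]),np.abs(r.fun).max())
m=cv2.inRange(hsv,(0,150,60),(8,255,255))|cv2.inRange(hsv,(172,150,60),(180,255,255)); v,u=np.nonzero(m[60:100,340:370]);print(u.mean()+340,v.mean()+60)
for z in (80,): print("knob nest",nest(r.x,ray(d,u.mean()+340,v.mean()+60,z)))
E
```

```text
[584.7168722  -58.90460226] -11.91209827517637 0.4413115009112758
352.8435754189944 77.03351955307262
knob nest (np.float64(-40.57581889114559), np.float64(115.93029007691496))
```

```bash
python3 - <<'E'
from h import *
from cell import status
s=status.state(); print(s["eef_pos"]); print(to(s,[442,-302,180]))
E
```

```text
[503.68680928 -57.70574781 297.3805161 ]
[ 117.3 -251.8  -10.5]
```

Request:
apply_moves(increments=[[0, 0, -20, 0, 0], [0, 10, -40, -2, 0], [0, 20, -40, -2, 0], [0, 20, -40, -2, 0], [0, 20, -40, -2, 0], [0, 20, -40, -2, 0], [0, 20, -21.8, -0.5, 0], [0, 7.3, -10, 0, 0], [0, 0, 0, 0, 0], [0, 0, 0, 0, 0]])

```text
t: 3.75
eef_pos: [443.1, -301.4, 181.1]
tcp_rot: [0.019, 1.57, -0.185]
ft_force: [0.4, 0.0, 0.6]
opening: 1.001
```

```bash
python3 - <<'E'
from h import *
from cell import status,imaging
s=status.state(); print(s["eef_pos"]); print(to(s,[442,-302,57]))
d=imaging.read_camera("scene"); pickle.dump(d,open("s2.pkl","wb"))
i=d["pixels"][90:290,290:520,::-1]; cv2.imwrite("pics/s2.png",cv2.resize(i,None,fx=3,fy=3))
E
```

```text
[ 443.11696885 -301.38142457  181.06924379]
[124.1  -0.8  -1. ]
```

View pics/s2.png

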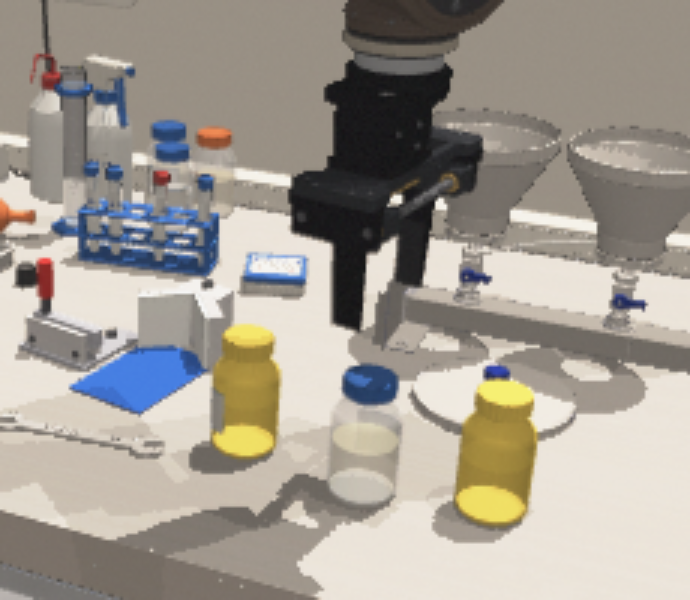

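The gripper is centred above the blue bottle, with its fingers clear of the yellow ones, so I'll descend.

Request:
apply_moves(increments=[[0, 10, -0.8, -1, 0], [0, 20, 0, 0, 0], [0, 20, 0, 0, 0], [0, 20, 0, 0, 0], [0, 20, 0, 0, 0], [0, 20, 0, 0, 0], [0, 14, 0, 0, 0], [0, 0, 0, 0, 0], [0.3, 0, 0, 0, 0], [0.3, 0, 0, 0, 0]])

```text
t: 4.8
eef_pos: [441.8, -303.1, 57.1]
tcp_rot: [-0.439, 1.569, -0.644]
ft_force: [0.6, -1.1, 0.2]
opening: 0.886
```

Request:
apply_moves(increments=[[0.36, 0, 0, 0, 0], [0.4, 0, 0, 0, 0], [0.45, 0, 0, 0, 0], [0.5, 0, 0, 0, 0], [0.5, 0, 0, 0, 0], [0.5, 0, 0, 0, 0]])

```text
t: 5.4
eef_pos: [441.5, -303.2, 56.6]
tcp_rot: [-0.297, 1.57, -0.502]
ft_force: [-0.2, 0.6, 6.5]
opening: 0.598
```

Request:
apply_moves(increments=[[0.5, -5, 0, 0, 0], [0.5, -15, 0, 0, 0], [0.5, -25, 0, 0, 0], [0.5, -35, 0, 0, 0], [0.5, -35, 0, 0, 0], [0.5, -20, 0, 0, 0], [0.5, -5, 0, 0, 0], [0.5, 0, 0, 0, 0]])

```text
t: 6.2
eef_pos: [441.2, -303.0, 196.3]
tcp_rot: [-0.289, 1.571, -0.494]
ft_force: [0.2, 0.4, -3.3]
opening: 0.611
```

```bash
python3 - <<'E'
from h import *
from cell import status
s=status.state(); print(s["eef_pos"],s["ft_force"],s["opening"],np.degrees(np.arctan2(tool(s)[1,2],tool(s)[0,2]))); print(to(s,[537,-49.3,60]))
E
```

```text
[ 441.23592422 -303.0147669   196.28035468] [ 0.163737    0.44107874 -3.32013875] 0.6105905937101794 -11.755111229714757
[136.3 267.9  42. ]
```

Request:
apply_moves(increments=[[0.5, 0, 15, 2, 0], [0.5, 0, 30, 5, 0], [0.5, 0, 40, 7, 0], [0.5, 0, 45, 7, 0], [0.5, 0, 45, 7, 0], [0.5, 0, 40, 7, 0], [0.5, 0, 30, 5, 0], [0.5, 0, 15, 2, 0], [0.5, 0, 7.9, 0, 0], [0.5, 0, 0, 0, 0]])

```text
t: 7.2
eef_pos: [536.7, -48.9, 195.6]
tcp_rot: [3.127, 1.569, 2.923]
ft_force: [-0.1, -0.2, -3.2]
opening: 0.601
```

Request:
apply_moves(increments=[[0.5, 10, 0, 0, 0], [0.5, 25, 0, 0, 0], [0.5, 30, 0, 0, 0], [0.5, 25, 0, 0, 0], [0.5, 15, 0, 0, 0], [0.5, 5, 0, 0, 0], [0.5, 0, 0, 0, 0], [0.5, 0, 0, 0, 0]])

```text
t: 8.0
eef_pos: [537.3, -49.9, 86.8]
tcp_rot: [0.043, 1.57, -0.163]
ft_force: [-0.0, 0.4, -2.9]
opening: 0.602
```

```bash
python3 - <<'E'
from h import *
from cell import status,imaging
s=status.state(); print(s["eef_pos"],s["ft_force"],s["opening"]); print(to(s,[537,-49.3,60]))
d=imaging.read_camera("scene"); i=d["pixels"][90:290,250:480,::-1]; cv2.imwrite("pics/s3.png",cv2.resize(i,None,fx=3,fy=3))
E
```

```text
[537.29176411 -49.94872466  86.83362232] [-1.18069478e-03  3.56914973e-01 -2.90168228e+00] 0.6016565161302312
[26.8  0.6 -0.4]
```

View pics/s3.png

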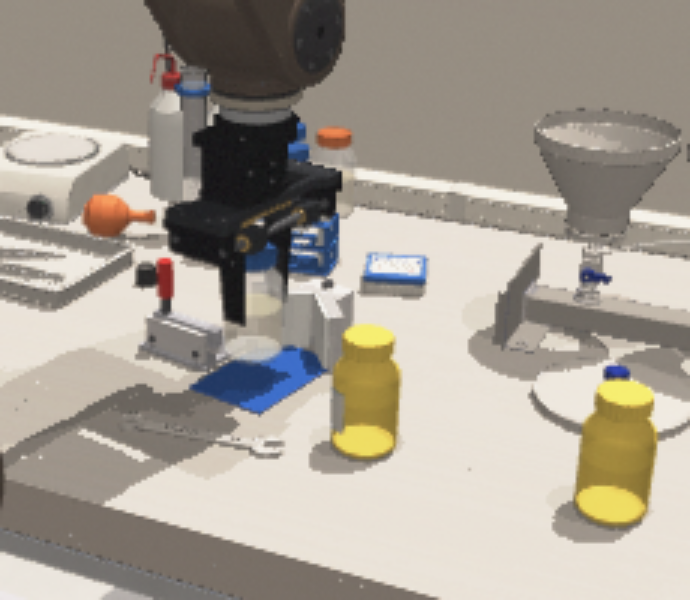

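The bottle hangs upright over the plate in front of the V. I'll lower it now.

Request:
apply_moves(increments=[[0.5, 10, 0, 0, 0], [0.5, 10, 0, 0, 0], [0.5, 4, 0, 0, 0], [0.5, 1, 0, 0, 0], [0.5, 0.5, 0, 0, 0], [0.5, 0, 0, 0, 0], [0.5, 0, 0, 0, 0]])

```text
t: 8.75
eef_pos: [537.2, -49.4, 61.0]
tcp_rot: [0.174, 1.57, -0.031]
ft_force: [0.5, 0.4, -2.7]
opening: 0.602
```

Request:
apply_moves(increments=[[0.5, 0.5, 0, 0, 0], [0.5, 0.5, 0, 0, 0], [0.5, 0, 0, 0, 0]])

```text
t: 9.05
eef_pos: [537.1, -49.4, 59.8]
tcp_rot: [0.79, 1.571, 0.585]
ft_force: [1.0, -0.6, -2.0]
opening: 0.598
```

Request:
apply_moves(increments=[[0.5, 0.6, 0, 0, 0], [0.5, 0, 0, 0, 0], [0.35, 0, 0, 0, 0], [0.3, 0, 0, 0, 0], [0.2, 0, 0, 0, 0], [0.1, 0, 0, 0, 0], [0.1, 0, 0, 0, 0], [0.1, 0, 0, 0, 0]])

```text
t: 9.85
eef_pos: [537.1, -49.4, 59.2]
tcp_rot: [1.021, 1.571, 0.816]
ft_force: [0.1, -0.2, 0.2]
opening: 0.895
```

Request:
apply_moves(increments=[[0.1, -5, 0, 0, 0], [0.1, -20, 0, 0, 0], [0.1, -35, 0, 0, 0], [0.1, -35, 0, 0, 0], [0.1, -20, 0, 0, 0], [0.5, -5, 0, -10, 0], [0.8, 0, 0, -25, 0], [1, 0, 0, -23, 0], [1, 0, 0, 0, 0], [1, 0, 0, 0, 0]])

```text
t: 10.85
eef_pos: [480.0, -37.5, 179.0]
tcp_rot: [2.717, 1.571, 2.512]
ft_force: [0.8, -0.9, -0.5]
opening: 0.534
```

Request:
apply_moves(increments=[[1, 10, 0, 0, 0], [1, 30, 0, 0, 0], [1, 40, 0, 0, 0], [1, 30, 0, 0, 0], [1, 15, 0, 0, 0], [1, 4, 0, 0, 0], [1, 0, 0, 0, 0], [1, 0, 0, 0, 0]])

```text
t: 11.65
eef_pos: [480.7, -37.7, 50.6]
tcp_rot: [0.094, 1.57, -0.111]
ft_force: [-0.1, -0.1, 0.8]
opening: 0.005
```

```bash
python3 - <<'E'
from h import *
from cell import status,imaging
s=status.state(); print(s["eef_pos"],s["ft_force"],s["opening"],s["joints"].round(2),np.degrees(np.arctan2(tool(s)[1,2],tool(s)[0,2])))
d=imaging.read_camera("scene"); i=d["pixels"][90:290,250:480,::-1]; cv2.imwrite("pics/s4.png",cv2.resize(i,None,fx=3,fy=3))
E
```

```text
[480.74653252 -37.66432836  50.59126536] [-0.05286456 -0.06527992  0.75776455] 0.004894903754856512 [-0.22  0.57  2.07  0.    0.51 -0.01] -11.753604167671153
```

View pics/s4.png

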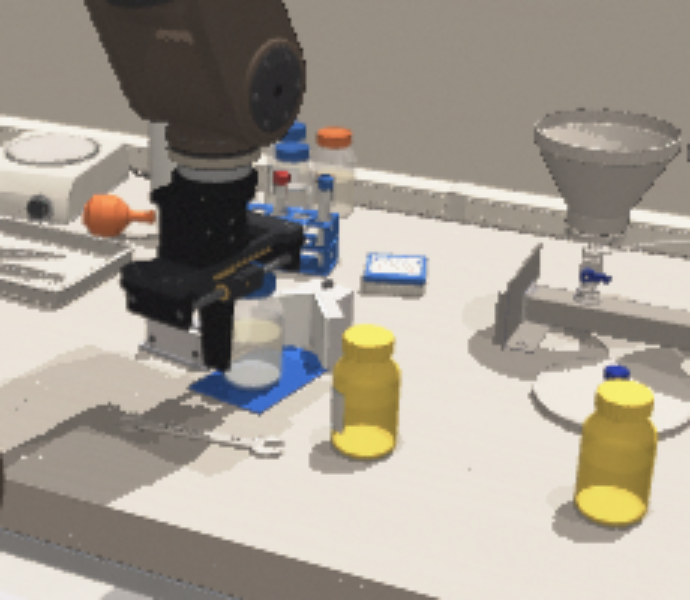

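The bottle stands upright on the plate with the closed fingers behind it, and the gripper body is above the cap. I'll advance gently.

Request:
apply_moves(increments=[[1, 0, 0, 5, 0], [1, 0, 0, 5, 0], [1, 0, 0, 2, 0], [1, 0, 0, 1, 0], [1, 0, 0, 1, 0], [1, 0, 0, 1, 0], [1, 0, 0, 1, 0], [1, 0, 0, 1, 0], [1, 0, 0, 1, 0], [1, 0, 0, 1, 0]])

```text
t: 12.7
eef_pos: [499.0, -41.5, 50.2]
tcp_rot: [1.835, 1.571, 1.63]
ft_force: [-0.1, -0.7, 0.5]
opening: 0.003
```

Request:
apply_moves(increments=[[1, 0, 0, 1, 0], [1, 0, 0, 1, 0], [1, 0, 0, 1.5, 0], [1, 0, 0, 1.5, 0], [1, 0, 0, 2, 0], [1, 0, 0, 2, 0], [1, 0, 0, 2, 0], [1, 0, 0, 2, 0], [1, 0, 0, 2, 0], [1, 0, 0, 2, 0]])

```text
t: 13.7
eef_pos: [515.7, -45.0, 50.2]
tcp_rot: [0.75, 1.571, 0.545]
ft_force: [-0.2, 0.3, 0.1]
opening: 0.008
```

Request:
apply_moves(increments=[[1, 0, 0, 2, 0], [1, 0, 0, 2, 0], [1, 0, 0, 2, 0], [1, 0, 0, 2, 0], [1, 0, 0, 2, 0], [1, 0, 0, 2, 0], [1, 0, 0, 2, 0], [1, 0, 0, 1.5, 0], [1, 0, 0, 1, 0], [1, 0, 0, 0, 0]])

```text
t: 14.7
eef_pos: [531.9, -48.3, 50.2]
tcp_rot: [0.383, 1.571, 0.178]
ft_force: [-0.0, -0.3, 0.1]
opening: 0.002
```

```bash
python3 - <<'E'
from h import *
from cell import status,imaging
s=status.state(); print(s["eef_pos"],s["ft_force"],s["opening"])
d=imaging.read_camera("scene"); i=d["pixels"][150:250,290:400,::-1]; cv2.imwrite("pics/s5.png",cv2.resize(i,None,fx=5,fy=5))
E
```

```text
[531.85064725 -48.32569715  50.21867959] [-0.01780075 -0.34881515  0.14850159] 0.0016323652235488097
```

View pics/s5.png

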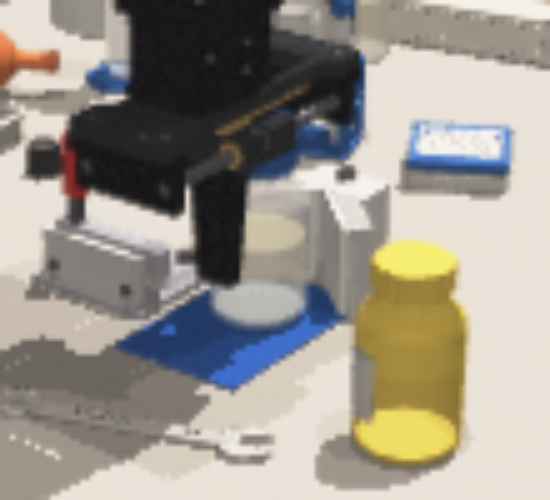

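The bottle has slid upright with the fingers. I'll keep going in smaller steps.

Request:
apply_moves(increments=[[1, 0, 0, 1, 0], [1, 0, 0, 1, 0], [1, 0, 0, 1, 0], [1, 0, 0, 1, 0], [1, 0, 0, 1, 0], [1, 0, 0, 0.7, 0], [1, 0, 0, 0.4, 0], [1, 0, 0, 0.3, 0], [1, 0, 0, 0, 0]])

```text
t: 15.65
eef_pos: [538.0, -49.6, 50.2]
tcp_rot: [0.598, 1.571, 0.393]
ft_force: [0.5, 1.2, -0.4]
opening: 0.005
```

Request:
apply_moves(increments=[[1, 0, 0, 0.3, 0], [1, 0, 0, 0.3, 0], [1, 0, 0, 0.2, 0], [1, 0, 0, 0, 0]])

```text
t: 16.05
eef_pos: [538.8, -49.8, 50.2]
tcp_rot: [0.856, 1.571, 0.651]
ft_force: [-0.8, 0.9, 0.2]
opening: 0.006
```

Request:
apply_moves(increments=[[1, 0, 0, 0.3, 0], [1, 0, 0, 0.3, 0], [1, 0, 0, 0.3, 0], [1, 0, 0, 0, 0]])

```text
t: 16.45
eef_pos: [539.7, -49.9, 50.2]
tcp_rot: [0.775, 1.571, 0.569]
ft_force: [-0.1, 0.1, 0.6]
opening: 0.001
```

Request:
apply_moves(increments=[[1, 0, 0, 0.3, 0], [1, 0, 0, 0.2, 0], [1, 0, 0, 0, 0]])

```text
t: 16.75
eef_pos: [540.2, -50.1, 50.2]
tcp_rot: [0.649, 1.571, 0.444]
ft_force: [-1.1, -0.0, 0.4]
opening: 0.004
```

Request:
apply_moves(increments=[[1, 0, 0, 0.3, 0], [1, 0, 0, 0.3, 0], [1, 0, 0, 0.3, 0], [1, 0, 0, 0, 0]])

```text
t: 17.15
eef_pos: [541.1, -50.2, 50.2]
tcp_rot: [0.834, 1.571, 0.628]
ft_force: [-0.3, -1.0, 1.3]
opening: 0.009
```

Request:
apply_moves(increments=[[1, 0, 0, 0.3, 0], [1, 0, 0, 0.3, 0], [1, 0, 0, 0.3, 0], [1, 0, 0, 0, 0]])

```text
t: 17.55
eef_pos: [541.9, -50.4, 50.2]
tcp_rot: [1.069, 1.571, 0.864]
ft_force: [-0.3, 0.5, -0.1]
opening: 0.004
```

Request:
apply_moves(increments=[[1, 0, 0, 0.3, 0], [1, 0, 0, 0.3, 0], [1, 0, 0, 0.3, 0], [1, 0, 0, 0, 0]])

```text
t: 17.95
eef_pos: [542.8, -50.6, 50.2]
tcp_rot: [0.914, 1.571, 0.709]
ft_force: [-0.2, -0.3, 0.2]
opening: 0.006
```

Request:
apply_moves(increments=[[1, 0, 0, 0.3, 0], [1, 0, 0, 0.3, 0], [1, 0, 0, 0.3, 0], [1, 0, 0, 0, 0]])

```text
t: 18.35
eef_pos: [543.7, -50.8, 50.2]
tcp_rot: [0.789, 1.571, 0.584]
ft_force: [-0.2, -0.1, -0.7]
opening: 0.006
```

Request:
apply_moves(increments=[[1, 0, 0, 0.3, 0], [1, 0, 0, 0.3, 0], [1, 0, 0, 0.3, 0], [1, 0, 0, 0, 0]])

```text
t: 18.75
eef_pos: [544.6, -51.0, 50.2]
tcp_rot: [0.958, 1.571, 0.753]
ft_force: [-0.8, -0.2, 0.0]
opening: 0.005
```

Request:
apply_moves(increments=[[1, 0, 0, 0.3, 0], [1, 0, 0, 0.3, 0], [1, 0, 0, 0.3, 0], [1, 0, 0, 0, 0]])

```text
t: 19.15
eef_pos: [545.5, -51.1, 50.2]
tcp_rot: [0.748, 1.571, 0.543]
ft_force: [-0.4, 0.7, 0.7]
opening: 0.003
```

Request:
apply_moves(increments=[[1, 0, 0, 0.3, 0], [1, 0, 0, 0.3, 0], [1, 0, 0, 0.3, 0], [1, 0, 0, 0, 0]])

```text
t: 19.55
eef_pos: [546.3, -51.3, 50.2]
tcp_rot: [0.672, 1.571, 0.466]
ft_force: [-1.2, -0.6, -0.4]
opening: 0.008
```

Request:
apply_moves(increments=[[1, 0, 0, 0.3, 0], [1, 0, 0, 0.3, 0], [1, 0, 0, 0.3, 0], [1, 0, 0, 0, 0]])

```text
t: 19.95
eef_pos: [547.2, -51.5, 50.2]
tcp_rot: [0.885, 1.571, 0.679]
ft_force: [-0.1, 0.9, 0.5]
opening: 0.007
```

Request:
apply_moves(increments=[[1, 0, 0, 0.3, 0], [1, 0, 0, 0.3, 0], [1, 0, 0, 0.3, 0], [1, 0, 0, 0, 0]])

```text
t: 20.35
eef_pos: [548.1, -51.7, 50.2]
tcp_rot: [0.83, 1.571, 0.625]
ft_force: [-0.9, -0.2, 0.3]
opening: 0.009
```

Request:
apply_moves(increments=[[1, 0, 0, 0.3, 0], [1, 0, 0, 0.3, 0], [1, 0, 0, 0.3, 0], [1, 0, 0, 0, 0]])

```text
t: 20.75
eef_pos: [549.0, -51.9, 50.2]
tcp_rot: [1.001, 1.571, 0.796]
ft_force: [-0.9, 0.4, 0.2]
opening: 0.008
```

Request:
apply_moves(increments=[[1, 0, 0, 0.3, 0], [1, 0, 0, 0.3, 0], [1, 0, 0, 0.3, 0], [1, 0, 0, 0, 0]])

```text
t: 21.15
eef_pos: [549.9, -52.0, 50.2]
tcp_rot: [0.955, 1.571, 0.75]
ft_force: [-0.8, 0.1, 0.6]
opening: 0.006
```

Request:
apply_moves(increments=[[1, 0, 0, 0.3, 0], [1, 0, 0, 0.3, 0], [1, 0, 0, 0.3, 0], [1, 0, 0, 0, 0]])

```text
t: 21.55
eef_pos: [550.7, -52.2, 50.2]
tcp_rot: [0.974, 1.571, 0.769]
ft_force: [-1.1, 0.3, -0.5]
opening: 0.005
```

Request:
apply_moves(increments=[[1, 0, 0, 0.3, 0], [1, 0, 0, 0.3, 0], [1, 0, 0, 0.3, 0], [1, 0, 0, 0, 0]])

```text
t: 21.95
eef_pos: [551.6, -52.4, 50.2]
tcp_rot: [0.816, 1.571, 0.611]
ft_force: [-1.0, -0.3, -0.5]
opening: 0.005
```

Request:
apply_moves(increments=[[1, 0, 0, 0.3, 0], [1, 0, 0, 0.3, 0], [1, 0, 0, 0.3, 0], [1, 0, 0, 0, 0]])

```text
t: 22.35
eef_pos: [552.5, -52.6, 50.2]
tcp_rot: [0.873, 1.571, 0.668]
ft_force: [-0.7, 0.4, -0.4]
opening: 0.005
```

Request:
apply_moves(increments=[[1, 0, 0, 0.3, 0], [1, 0, 0, 0.3, 0], [1, 0, 0, 0.3, 0], [1, 0, 0, 0, 0]])

```text
t: 22.75
eef_pos: [553.4, -52.8, 50.2]
tcp_rot: [1.105, 1.571, 0.9]
ft_force: [-1.6, 0.2, -0.1]
opening: 0.005
```

Request:
apply_moves(increments=[[1, 0, 0, 0.3, 0], [1, 0, 0, 0.3, 0], [1, 0, 0, 0, 0]])

```text
t: 23.05
eef_pos: [554.0, -52.9, 50.2]
tcp_rot: [0.951, 1.571, 0.746]
ft_force: [-1.0, 0.3, -0.3]
opening: 0.004
```

```bash
python3 - <<'E'
from h import *
from cell import status,imaging
s=status.state(); print(s["eef_pos"],s["ft_force"],s["opening"])
a=imaging.read_camera("scene")["pixels"][150:250,290:370,::-1]; b=imaging.read_camera("wrist")["pixels"][60:310,230:490,::-1]
cv2.imwrite("pics/s6.png",np.hstack([cv2.resize(a,(400,500)),cv2.resize(b,(400,500))]))
E
```

```text
[553.96550622 -52.91581856  50.21290624] [-1.00448185  0.34753565 -0.25861576] 0.00352576003878559
```

View pics/s6.png

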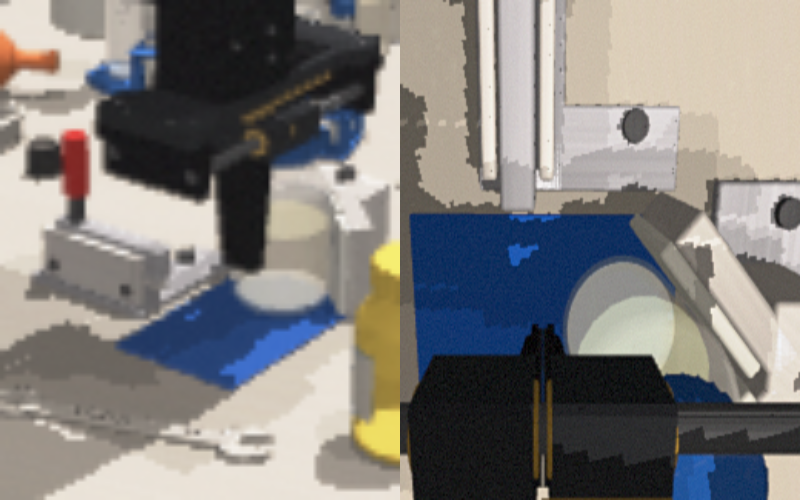

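The bottle is upright, touching the fingers and very close to the left white face. I'll continue in small steps.

Request:
apply_moves(increments=[[1, 0, 0, 0.3, 0], [1, 0, 0, 0.3, 0], [1, 0, 0, 0.2, 0], [1, 0, 0, 0, 0]])

```text
t: 23.55
eef_pos: [554.4, -52.9, 50.2]
tcp_rot: [2.954, 1.57, 2.749]
ft_force: [-4.4, 2.3, 2.3]
opening: 0.003
```

Request:
apply_moves(increments=[[1, 0, 0, 0.2, 0], [1, 0, 0, 0, 0], [1, 0, 0, 0, 0]])

```text
t: 23.85
eef_pos: [554.5, -52.9, 50.2]
tcp_rot: [2.972, 1.57, 2.767]
ft_force: [-5.3, 2.7, 3.4]
opening: 0.006
```

Request:
apply_moves(increments=[[1, 0, 0.1, 0.2, 0], [1, 0, 0, 0.2, 0], [1, 0, 0, 0, 0], [1, 0, 0, 0, 0]])

```text
t: 24.25
eef_pos: [554.6, -52.8, 50.2]
tcp_rot: [2.989, 1.569, 2.784]
ft_force: [-5.3, 4.1, 4.2]
opening: 0.002
```

Request:
apply_moves(increments=[[1, 0, 0, 0, 0]])

```text
t: 24.35
eef_pos: [554.7, -52.8, 50.2]
tcp_rot: [2.982, 1.569, 2.777]
ft_force: [-5.4, 2.6, 3.3]
opening: 0.005
```

Request:
apply_moves(increments=[[1, 0, 0, 0, 0]])

```text
t: 24.45
eef_pos: [554.7, -52.8, 50.2]
tcp_rot: [2.99, 1.569, 2.785]
ft_force: [-5.5, 3.6, 3.5]
opening: 0.003
```

Request:
apply_moves(increments=[[1, 0, 0, 0, 0]])

```text
t: 24.55
eef_pos: [554.7, -52.8, 50.2]
tcp_rot: [2.988, 1.569, 2.783]
ft_force: [-6.1, 3.9, 3.9]
opening: 0.006
```

Request:
apply_moves(increments=[[1, 0, 0, 0.2, 0], [1, 0, 0, 0.2, 0], [1, 0, 0, 0, 0], [1, 0, 0, 0, 0]])

```text
t: 24.95
eef_pos: [554.8, -52.7, 50.2]
tcp_rot: [3.0, 1.569, 2.795]
ft_force: [-7.3, 3.4, 4.9]
opening: 0.005
```

Request:
apply_moves(increments=[[1, 0, 0, 0, 0]])

```text
t: 25.05
eef_pos: [554.7, -52.7, 50.2]
tcp_rot: [3.006, 1.569, 2.801]
ft_force: [-7.2, 4.0, 5.7]
opening: 0.001
```

Request:
apply_moves(increments=[[1, 0, 0, 0.2, 0], [1, 0, 0, 0.2, 0], [1, 0, 0, 0.1, 0], [1, 0, 0, 0, 0], [1, 0, 0, 0, 0]])

```text
t: 25.55
eef_pos: [554.9, -52.7, 50.2]
tcp_rot: [3.021, 1.568, 2.816]
ft_force: [-9.1, 5.7, 6.4]
opening: 0.002
```

Request:
apply_moves(increments=[[1, 0, 0, 0, 0]])

```text
t: 25.65
eef_pos: [554.9, -52.7, 50.2]
tcp_rot: [3.018, 1.568, 2.812]
ft_force: [-9.1, 5.6, 5.0]
opening: 0.005
```

```bash
python3 - <<'E'
from h import *
from cell import status,imaging
s=status.state(); print(s["eef_pos"],s["ft_force"],s["moment"])
d=imaging.read_camera("scene"); pickle.dump(d,open("s7.pkl","wb")); w=imaging.read_camera("wrist"); pickle.dump(w,open("w7.pkl","wb"))
a=d["pixels"][150:250,290:370,::-1]; b=w["pixels"][150:290,300:440,::-1]
cv2.imwrite("pics/s7.png",np.hstack([cv2.resize(a,(320,400)),cv2.resize(b,(470,400))]))
E
```

```text
[554.88373256 -52.6622712   50.17971101] [-9.06334611  5.56239005  5.02430837] [ 0.69303678  1.31815088 -0.01110294]
```

View pics/s7.png

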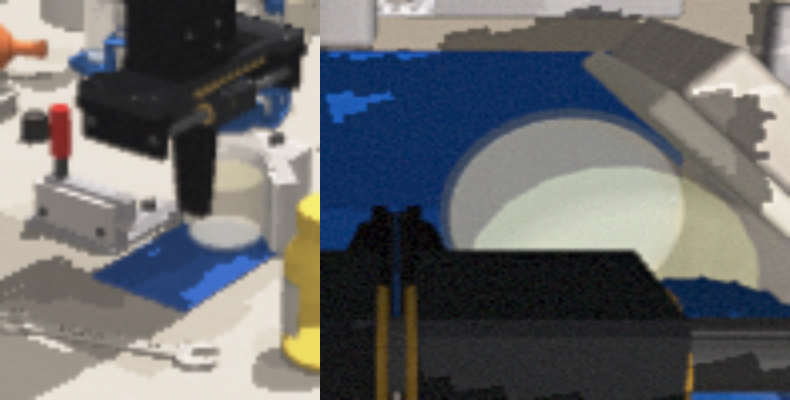

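The push is about 10 N along nest x, but 3.6 N acts sideways. I'll relieve that so both faces load evenly.

Request:
apply_moves(increments=[[1, 0, 0.2, 0, 0], [1, 0, 0.2, 0, 0], [1, 0, 0, 0, 0], [1, 0, 0, 0, 0]])

```text
t: 26.15
eef_pos: [555.2, -52.3, 50.2]
tcp_rot: [3.002, 1.568, 2.797]
ft_force: [-8.8, 4.0, 5.4]
opening: 0.007
```

Request:
apply_moves(increments=[[1, 0, 0, 0, 0]])

```text
t: 26.25
eef_pos: [555.2, -52.4, 50.2]
tcp_rot: [3.013, 1.568, 2.808]
ft_force: [-7.5, 4.5, 5.3]
opening: 0.004
```

Request:
apply_moves(increments=[[1, 0, 0.2, 0, 0], [1, 0, 0.2, 0, 0], [1, 0, 0, 0, 0], [1, 0, 0, 0, 0]])

```text
t: 26.65
eef_pos: [555.3, -52.2, 50.2]
tcp_rot: [3.086, 1.568, 2.881]
ft_force: [-7.6, 3.3, 5.2]
opening: 0.004
```

Request:
apply_moves(increments=[[1, 0, 0, 0, 0]])

```text
t: 26.75
eef_pos: [555.3, -52.1, 50.2]
tcp_rot: [3.074, 1.568, 2.869]
ft_force: [-7.4, 2.8, 4.7]
opening: 0.001
```

Request:
apply_moves(increments=[[1, 0, 0.2, 0, 0], [1, 0, 0.2, 0, 0], [1, 0, 0, 0, 0], [1, 0, 0, 0, 0]])

```text
t: 27.15
eef_pos: [555.3, -52.0, 50.2]
tcp_rot: [-3.105, 1.568, 2.973]
ft_force: [-9.3, 0.7, 5.3]
opening: 0.003
```

Request:
apply_moves(increments=[[1, 0, 0, 0, 0]])

```text
t: 27.25
eef_pos: [555.3, -52.0, 50.2]
tcp_rot: [-3.105, 1.568, 2.973]
ft_force: [-8.1, 0.8, 4.4]
opening: 0.001
```

Now the lateral force responds stiffly, so the bottle bears on both faces. I'll bring the push to about 10 N and hold.

Request:
apply_moves(increments=[[1, 0, -0.1, 0.2, 0], [1, 0, 0, 0.1, 0], [1, 0, 0, 0, 0], [1, 0, 0, 0, 0], [1, 0, 0, 0, 0], [1, 0, 0, 0, 0]])

```text
t: 27.85
eef_pos: [555.3, -52.0, 50.2]
tcp_rot: [-3.125, 1.568, 2.953]
ft_force: [-10.6, 1.4, 4.9]
opening: 0.006
```

Request:
apply_moves(increments=[[1, 0, 0, 0, 0]])

```text
t: 27.95
eef_pos: [555.4, -52.0, 50.2]
tcp_rot: [-3.136, 1.568, 2.943]
ft_force: [-8.7, 1.2, 6.6]
opening: 0.006
```

Request:
apply_moves(increments=[[1, 0, 0, -0.3, 0], [1, 0, 0, -0.4, 0], [1, 0, 0, -0.6, 0], [1, 0, 0, -1, 0], [1, 0, 0, -3, 0], [1, 0, 0, -6, 0], [1, -10, 0, -6, 0], [1, -30, 0, 0, 0], [1, -40, 0, 0, 0], [1, -20, 0, 0, 0]])

```text
t: 28.95
eef_pos: [540.1, -48.8, 153.6]
tcp_rot: [0.03, 1.567, -0.175]
ft_force: [0.2, 0.3, -0.3]
opening: 0.002
```

```bash
python3 - <<'E'
from h import *
from cell import status,imaging
s=status.state(); print(s["eef_pos"],s["ft_force"])
o=np.array([584,-59.3]); th=np.radians(-11.9); c,q=np.cos(th),np.sin(th); W=lambda x,y:[o[0]+c*x-q*y,o[1]+q*x+c*y]
print(W(-40,118),to(s,W(-40,153)+[80]))
d=imaging.read_camera("top"); pickle.dump(d,open("t8.pkl","wb")); w=imaging.read_camera("wrist"); pickle.dump(w,open("w8.pkl","wb"))
a=d["pixels"][170:240,275:355,::-1]; b=w["pixels"][0:300,180:480,::-1]
cv2.imwrite("pics/s8.png",np.hstack([cv2.resize(a,(400,350)),cv2.resize(b,(350,350))]))
E
```

```text
[540.083071   -48.75240495 153.63829725] [ 0.21980057  0.27659529 -0.26528722]
[np.float64(569.1917344727312), np.float64(64.41222765787504)] [ 73.7 151.7   5.3]
```

View pics/s8.png

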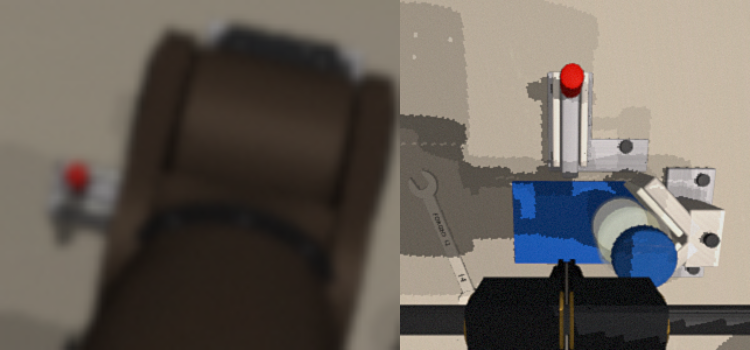

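The bottle stands in the V, and the knob is almost in line with the fingers. I'll go round to the outer side of the knob.

Request:
apply_moves(increments=[[1, 0, 15, 0, 0], [1, 0, 30, 1, 0], [1, 0, 35, 2, 0], [1, 0, 35, 2, 0], [1, 0, 25, 0.3, 0], [1, 0, 10, 0, 0], [1, 0, 2, 0, 0], [1, 15, 0, 0, 0], [1, 30, 0, 0, 0], [1, 25, 0, 0, 0]])

```text
t: 30.05
eef_pos: [575.4, 98.1, 79.0]
tcp_rot: [-2.806, 1.57, -3.012]
ft_force: [-0.2, -0.1, 0.1]
opening: 0.009
```

Request:
apply_moves(increments=[[1, 4, 0, 0, 0], [1, 0, -5, 0, 0], [1, 0, -5, 0, 0], [1, 0, -3, 0, 0], [1, 0, -2, 0, 0], [1, 0, -2, 0, 0], [1, 0, -2, 0, 0]])

```text
t: 30.75
eef_pos: [572.3, 80.4, 76.7]
tcp_rot: [0.513, 1.57, 0.307]
ft_force: [-0.3, 2.5, 1.6]
opening: 0.005
```

```bash
python3 - <<'E'
from h import *
from cell import status,imaging
s=status.state(); print(s["eef_pos"],s["ft_force"])
w=imaging.read_camera("wrist"); cv2.imwrite("pics/w9.png",w["pixels"][:,:,::-1])
hsv=cv2.cvtColor(w["pixels"],cv2.COLOR_RGB2HSV); m=cv2.inRange(hsv,(0,150,60),(8,255,255)); v,u=np.nonzero(m); print(len(u),u.mean() if len(u) else 0)
d=imaging.read_camera("scene"); pickle.dump(d,open("s9.pkl","wb"))
hsv=cv2.cvtColor(d["pixels"],cv2.COLOR_RGB2HSV)[170:215,285:330]; m=cv2.inRange(hsv,(0,150,60),(8,255,255))|cv2.inRange(hsv,(172,150,60),(180,255,255)); v,u=np.nonzero(m); print(len(u),u.mean()+285,v.mean()+170)
o=np.array([584,-59.3]); th=np.radians(-11.9); c,q=np.cos(th),np.sin(th); W=lambda x,y:[o[0]+c*x-q*y,o[1]+q*x+c*y]
print([proj(d,W(-40,y)+[76]) for y in(118,108,56)]); print(to(s,W(-40,118)+[80]))
E
```

```text
[572.2771054   80.39316022  76.68224485] [-0.33809689  2.50260468  1.6076216 ]
12 322.5
61 305.0327868852459 182.2622950819672
[(np.float64(304.21582300523403), np.float64(182.458187063097)), (np.float64(306.7942647460914), np.float64(183.2753659332373)), (np.float64(320.5598288878643), np.float64(187.63805056324847))]
[ -3.3 -16.3   0.2]
```

The fingers have reached the knob (2.5 N), so I'll push the bolt across.

Request:
apply_moves(increments=[[1, 0, -3, 0, 0], [1, 0, -6, 0, 0], [1, 0, -7, 0, 0], [1, 0, -7, 0, 0], [1, 0, -7, 0, 0], [1, 0, -7, 0, 0], [1, 0, -6, 0, 0], [1, 0, -5, 0, 0], [1, 0, -3, 0, 0], [1, 0, 0, 0, 0]])

```text
t: 31.85
eef_pos: [561.5, 30.0, 76.1]
tcp_rot: [-2.524, 1.571, -2.73]
ft_force: [1.0, -0.1, 0.9]
opening: 0.008
```

Request:
apply_moves(increments=[[1, 0, -2, 0, 0], [1, 0, -2, 0, 0], [1, 0, -1, 0, 0], [1, 0, -1, 0, 0], [1, 0, 0, 0, 0]])

```text
t: 32.35
eef_pos: [560.4, 24.5, 76.2]
tcp_rot: [2.517, 1.571, 2.312]
ft_force: [-0.2, 1.8, -0.2]
opening: 0.004
```

Request:
apply_moves(increments=[[1, 0, -1, 0, 0], [1, 0, -1, 0, 0], [1, 0, -0.5, 0, 0], [1, 0, 0, 0, 0]])

```text
t: 32.75
eef_pos: [560.1, 22.8, 76.2]
tcp_rot: [1.4, 1.57, 1.195]
ft_force: [1.3, 7.6, -0.4]
opening: 0.005
```

```bash
cat > k.py <<'E'
from h import *
from cell import status,imaging
s=status.state(); print(s["eef_pos"],s["ft_force"])
d=imaging.read_camera("scene"); pickle.dump(d,open("s10.pkl","wb"))
hsv=cv2.cvtColor(d["pixels"],cv2.COLOR_RGB2HSV)[170:215,285:335]; m=cv2.inRange(hsv,(0,150,60),(8,255,255))|cv2.inRange(hsv,(172,150,60),(180,255,255)); v,u=np.nonzero(m); print(len(u),u.mean()+285,v.mean()+170)
E
python3 k.py
```

```text
[560.06002148  22.77397454  76.23019143] [ 1.29110348  7.6047028  -0.38732566]
62 320.11290322580646 187.17741935483872
```

Request:
apply_moves(increments=[[1, 0, 1, 0, 0], [1, 0, 4, 0, 0], [1, 0, 10, 0, 0], [1, -10, 10, 0, 0], [1, -30, 0, 0, 0], [1, -40, 0, 0, 0], [1, -40, 20, 0, 0], [1, -40, 40, -20, 0], [1, 0, 40, -25, 0], [1, 0, 40, -25, 0]])

```text
t: 33.8
eef_pos: [526.5, 192.7, 231.6]
tcp_rot: [0.44, 1.568, 0.234]
ft_force: [0.1, 0.9, -1.3]
opening: 0.008
```

Request:
apply_moves(increments=[[1, 0, 40, -25, 0], [1, 0, 40, -25, 0], [1, 0, 15, -10, 0], [1, 0, 0, 0, 0], [1, 0, 0, 0, 0]])

```text
t: 34.3
eef_pos: [487.4, 296.3, 230.1]
tcp_rot: [0.252, 1.57, 0.048]
ft_force: [0.1, 0.2, -0.6]
opening: 0.002
```

```bash
python3 k.py; python3 - <<'E'
from h import *
from cell import imaging
t=imaging.read_camera("top"); d=pickle.load(open("s10.pkl","rb"))
a=t["pixels"][165:245,275:355,::-1]; b=d["pixels"][150:250,285:385,::-1]
cv2.imwrite("pics/s10.png",np.hstack([cv2.resize(x,(400,400),interpolation=cv2.INTER_CUBIC) for x in(a,b)]))
# cap position in top, nest frame by top-camera fit
h=cv2.cvtColor(t["pixels"],cv2.COLOR_RGB2HSV)
for n,(x0,y0,x1,y1),lo,hi in(("orange",(215,232,245,260),(3,120,60),(15,255,255)),("yellow1",(350,222,380,250),(20,120,40),(35,255,255))):
    v,u=np.nonzero(cv2.inRange(h,lo,hi)[y0:y1,x0:x1]); print(n,u.mean()+x0,v.mean()+y0)
E
```

```text
[487.35405074 296.29783933 230.09273498] [ 0.05614167  0.17455725 -0.60084808]
54 320.5 187.25925925925927
orange 228.73728813559322 244.76271186440678
yellow1 364.8301158301158 235.71428571428572
```

```bash
python3 - <<'E'
from h import *
from cell import imaging
t=imaging.read_camera("top"); d=pickle.load(open("s10.pkl","rb"))
def cap(d,box,z):
    x0,y0,x1,y1=box; h=cv2.cvtColor(d["pixels"],cv2.COLOR_RGB2HSV)[y0:y1,x0:x1]; m=cv2.inRange(h,(100,150,30),(125,255,255))
    n,l,st,ce=cv2.connectedComponentsWithStats(m)
    for i in range(1,n):
        if st[i,4]>25: print(st[i].tolist(),(ce[i]+[x0,y0]).round(1),ray(d,*(ce[i]+[x0,y0]),z).round(1))
print("top"); cap(t,(300,170,355,240),109+3)
print("scene"); cap(d,(330,150,380,230),103)
e=[595.5,-60.4]; print("pred",proj(t,e+[112]),proj(d,e+[103]),proj(d,e+[3]))
a=pickle.load(open("s7.pkl","rb"))["pixels"][192:222,340:368]; b=d["pixels"][192:222,340:368]
g=lambda x:cv2.Laplacian(cv2.GaussianBlur(cv2.cvtColor(x,cv2.COLOR_RGB2GRAY).astype(np.float32),(0,0),1),cv2.CV_32F)
print(cv2.phaseCorrelate(g(a),g(b),cv2.createHanningWindow((28,30),cv2.CV_32F)))
E
```

```text
top
[22, 21, 12, 12, 107] [327.8 196.5] [590.9 -63.2 112. ]
[10, 29, 28, 34, 453] [323.9 218.9] [517.8 -50.7 112. ]
scene
[0, 8, 21, 6, 42] [339.5 160.6] [715.5  16.6 103. ]
[0, 10, 33, 22, 237] [348.6 174.2] [624.5 -54.3 103. ]
[0, 60, 28, 18, 280] [339.9 217.4] [ 366.4 -143.8  103. ]
pred (np.float64(326.8925205134598), np.float64(195.13914070562475)) (np.float64(346.5078637679823), np.float64(177.976814540694)) (np.float64(346.0120091924797), np.float64(209.04165857880733))
((-0.29282118434757365, -0.16969354806208337), 0.9481529031859504)
```

Request:
apply_moves(increments=[[0.3, 0, 0, 0, 0], [0.3, 0, 0, 0, 0], [0.3, 0, 0, 0, 0], [0.3, 0, 0, 0, 0], [0.3, 0, 0, 0, 0]])

```text
t: 34.95
eef_pos: [487.6, 295.9, 229.6]
tcp_rot: [2.228, 1.571, 2.023]
ft_force: [0.0, 0.0, 0.5]
opening: 0.366
```

```bash
python3 -c "
from cell import env,status
s=status.state();print(s['t'],s['eef_pos'],s['ft_force'],abs(s['qvel']).max());print(env.job_done())"
```

```text
34.95 [487.57033025 295.87800382 229.56803771] [0.03701979 0.0362296  0.54814059] 0.0026412252632814436
the job is handed in; nothing more can be done
None
```

I locked the blue-capped bottle into the V-nest and handed the job in at t ≈ 35 s. It gave no verdict, so what follows rests on my own checks.

I set the bottle on the slide plate and pushed it into the V with the closed fingers. At first it bore mainly on the right face, so I eased the sideways load. I then held a push of about 10 N for roughly half a second, which I estimate put 6–8 N on each face. After that I slid the bolt across to its end stop and moved the arm clear.

**Last checks**
- **Bolt:** it stopped firmly at about 61–62 mm of travel. The knob also appeared where the calibration predicts it at full travel, to within 0.5 px.
- **Bottle:** comparing scene images from during the push and after the bolt was across, it had moved only 0.3 px. That matches the last 0.5–1 mm of seating, so I take it to be still seated.
- **Bystanders:** I measured two afterwards. The near yellow bottle was unchanged to 0.1 px. The orange cap read about 1 px (roughly 4 mm) off its first reading; the arm never came near it, so I take that as lighting or segmentation noise. I did not re-measure the cover, dish, spanner or stopper, but the arm never approached them.

**What disagreed or failed**
- **Camera agreement:** the top and wrist cameras differed by about 3–4 mm on where the nest is, so the seating judgement rests on the force readings.
- **Cap position in the scene camera:** the cap region merged with other blue things behind it and gave no usable position.
- **Last picture:** I had reached the viewing limit, so the final state was checked by numbers only.

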